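Set the laser head over the walnut coaster

TASK

The desktop laser engraver has three round coaster blanks lying in the nests of its bed. Take the laser head by its red grip and slide it along its rail until its nozzle stands over the middle of the dark walnut coaster, then let go. Leave the walnut coaster lying in its nest.

Things in the scene. Friction and masses are not known exactly. Their poses are not given: they have to be found in the camera images.
- laser_head (a joint): laser head along its rail, m: 0 at the park end, 0.34 at the far stop; grows along the y axis of laser_grip. Steady friction of 2 to 4 N; it stays where left. Starts at 0 to 0.07; the three nests lie at about 0.12, 0.21 and 0.30, coasters in any order. The engraver is fixed to the table.
- laser_grip (a point): on the red upright fin atop the sliding head, 100 mm above the table, 15 mm below the fin's top: pinch here. Fin 14 mm thick along the rail (y), 28 mm wide (x), 51 mm above the grey saddle plate (70 mm in y, 60 in x, top 64 mm high). Axes: z up, y along the rail, x towards the coasters. Rail end plates 67 mm high; laser module 57 mm away in +x, 100 mm high.
- laser_nozzle (a point): tip of the brass nozzle under the black laser module (46 by 44 mm, yellow line on top), 30 mm above the table. Moves with the head, 80 mm from laser_grip in +x at the same y: red fin, yellow line and nozzle are in one line across the rail. Its path runs over the centres of the nests. Axes as laser_grip.
- walnut_coaster: the dark brown round coaster, 80 mm across, 9 mm thick, loose in one of the three nests of the grey bed (the others hold pale ones). Origin: centre of its underside, 7 mm above the table; its top is 16 mm above the table, 14 mm below the nozzle tip. Nests are 90 mm apart, 5 mm deep.
Mind the look-alikes: they are no part of the job. Leave any green or orange look-alike of the walnut_coaster alone.

How it is judged:
At the end, for the whole second after the job is handed in: The nozzle tip stands within 15 mm, horizontally, of the centre of the walnut coaster; the head is at rest; the walnut coaster lies within 8 mm of where it started (horizontal distance between laser_nozzle and walnut_coaster below 0.015 m and velocity of joint laser_head between -0.01 and 0.01 m/s and distance of walnut_coaster from where it was at the start of the episode below 0.008 m); the robot touches nothing.
It also fails if it takes over 32 s, if anything falls off the work surface, if the arm or the gripper's body presses on something with over 40 N, if the wrist force passes 120 N, or if a joint passes its speed limit or range.

ROBOT

A 6-joint arm with a two-finger parallel gripper is mounted at the origin on the work surface. World frame = base frame: x ahead of the robot, y to its left, z up, the work surface at z = 0. Lengths are in m, angles in rad, forces in N, time in s.
With the tool pointing down it reaches from about 0.275 to 0.85 m from the base axis. Payload 19 kg.
Tool frame: the origin (TCP) lies midway between the tips of the shut fingers; the grasp point (between the pads) lies grip_point_offset behind it (grip_point_offset is the distance from the TCP to the grasp point, in m); z points along the fingers, y is the line along which they close (so a half turn about z gives the same grasp; the last joint's range is limited). The gripper opens to 85 mm and grips with 20 to 120 N. Pads are 22 mm wide; open, the fingers measure 114 mm over their backs; the gripper's body (76 mm by 85 mm) begins 54 mm behind the grasp point. The pads swing forward as they close: fully open they stand 13 mm farther back than shut.
Start: joints at [-1.443, 0.15, 1.437, -0, 1.554, -0.134], TCP at [0.149, -0.555, 0.194] pointing down, gripper open.
Joint ranges: [-2.8, 2.8], [-0.68, 2.1], [0.12, 2.68], [-1.39, 4.53], [0.16, 2.79], [-2.81, 2.81]. Speed limits (rad/s): [1.89, 1.89, 2.22, 3.01, 3.01, 3.01].

INTERFACE

Orientations are given as a unit quaternion [w, x, y, z].
In Python, from plant import * gives the robot as it stands.
- The arm moves only by the shell command python3 -m creep 'ROWS' [FORCE]. ROWS is JSON, a list of rows, each a list of 3 entries, a list of its own where there are three numbers: the opening, from 0 (shut) to 1 (fully open), then the shift along the world's x, y, z in m, then the turn, a rotation vector about the world's x, y, z in rad. In form: [[fingers, [tx, ty, tz], [wx, wy, wz]], ...]. A call has 1 to 12 rows; each row is the pose to reach, as a shift and turn from the pose commanded when the call began; what a row does not reach only later rows make up. A row lasts 1/12 s, in which the tool goes at most 41.7 mm and 7.16 degrees, less where a joint would pass 70% of its speed; a pose out of reach is approached as far as the arm can. A call with a gripper value outside its range is refused whole. The fingers move at their own pace and stop on an object; FORCE is the grip in N (left out, the last holds). Time passes only in rows, so rows that repeat a pose let the fingers close. It gives the time, the measured TCP pose, the force, the opening and the grip force at its end, in the units of the state.
- observe(): the state, without advancing time (a new reading comes with each control period).
- get_image(name): name is "scene" or "top"; returns (picture, depth): 420x560x3 uint8, red, green, blue; 420x560 float32, m along the optical axis (not along the pixel's ray), 0 where there is no reading.
- get_calibration(name): a dict with "fx", "fy", "cx", "cy" (pixels), "eye" and "attitude" of the camera in the world. Camera axes: x right, y up, looking along -z (the intrinsics and any distortion apply to the point x, -y, -z); pixel columns grow to the right and rows downward; lengths in m; the calibration is good to about 2 mm. A picture is of the moment at which its call begins. get_calibration takes no time and is no camera call.
- close_job(): hands the job in; it is judged then, once.
The state is a dict: "time": time; "joints": joint angles; "qd": joint speeds; "joint_torque": joint torques, N m; "ee_pos": TCP position; "tool_rot": TCP orientation; "wrist_force": force on the tool from outside, world axes, zero at the start; "wrist_torque": the same for the moment, N m; "gripper_width": opening from 0.0 (shut) to 1.0 (fully open); "grip_force": force on a finger pad.
Only numpy, scipy, OpenCV 4.12 (cv2) and the standard library are available. Lean on these libraries where they do the work, as an engineer would, in place of code of your own. Each camera call takes 0.05 s, during which the arm holds its last target. There are 200 camera calls.

## Working session

There is one attempt and no reset: what is moved stays moved. The work goes in short steps, Python scripts to look and compute and a shell command to move; the robot and the scene stay as the last step left them, time stands still between calls to the robot, and variables do not carry over. Pictures are saved under pics/ and viewed, at most 10 in all, crops included, and the job is handed in when it is done.

```bash
mkdir -p pics
python3 - <<'E'
from plant import *
import cv2,numpy as np
for n in("top","scene"):
    p,d=get_image(n); cv2.imwrite(f"pics/{n}0.png",p[:,:,::-1]); np.savez(f"{n}0.npz",p=p,d=d)
    print(n,get_calibration(n))
s=observe(); print(s)
E
```

```text
top {'fx': 521.9956966451272, 'fy': 521.9956966451272, 'cx': 278.7433520503784, 'cy': 209.16172597472126, 'eye': array([0.49653199, 0.09571422, 1.03863837]), 'attitude': array([-0.70144007, -0.04630027,  0.05782737,  0.70886819])}
scene {'fx': 382.4681118516869, 'fy': 382.4681118516869, 'cx': 273.65005366090526, 'cy': 211.94837624787073, 'eye': array([1.06726943, 0.27349758, 0.54798317]), 'attitude': array([0.50138778, 0.21532631, 0.33671151, 0.76737881])}
{'time': 0.1, 'joints': array([-1.44299357e+00,  1.50935273e-01,  1.43787868e+00, -6.83763299e-06,
        1.55380727e+00, -1.33992180e-01]), 'qd': array([-0.00035341, -0.00033447, -0.00163422,  0.00129577,  0.00011847,
        0.00015381]), 'joint_torque': array([ 3.16153535e-03, -7.14378905e+01, -5.71795571e+01, -3.35858140e-04,
        7.21824661e-03, -1.45106839e-05]), 'ee_pos': array([ 0.14877155, -0.5551811 ,  0.19358022]), 'tool_rot': array([-5.14293100e-04,  9.91445013e-01,  1.30524027e-01, -1.82671517e-06]), 'wrist_force': array([-1.51988406, -0.04119596,  0.06601566]), 'wrist_torque': array([ 0.0262116 , -0.01145184,  0.04243928]), 'grip_force': 0.0, 'gripper_width': 1.0002728810049417}
```

View pics/top0.png

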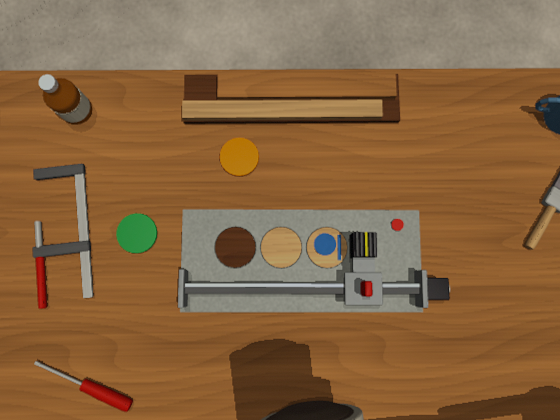

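View pics/scene0.png

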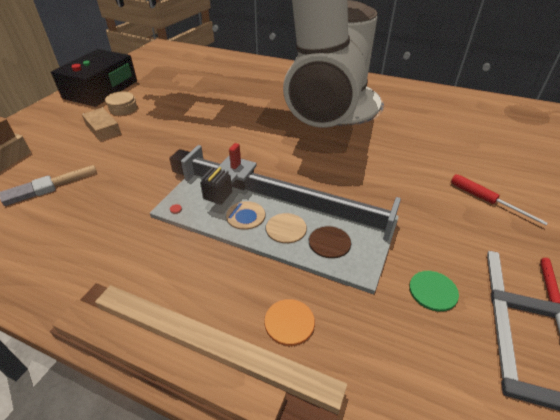

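Top view: the three nest coasters are walnut (235,247), pale (281,248) and pale with a blue disc (325,247). The look-alikes, orange (239,157) and green (137,233), lie off the bed. The dark brown one in the nest fits the description. The red fin is at (367,288) and the rail runs to the left in the image. Next I measure and confirm in a crop.

```bash
cat > h.py <<'E'
import numpy as np,cv2
from scipy.spatial.transform import Rotation as R
from plant import *
def rays(n,uv):
    c=get_calibration(n);q=np.array(c["attitude"]);uv=np.atleast_2d(uv).astype(float)
    v=np.c_[(uv[:,0]-c["cx"])/c["fx"],-(uv[:,1]-c["cy"])/c["fy"],-np.ones(len(uv))]
    return np.array(c["eye"]),R.from_quat(q[[1,2,3,0]]).apply(v)
def plane(n,uv,z):
    e,r=rays(n,uv);return e+r*((z-e[2])/r[:,2])[:,None]
def cloud(n,m,d):
    v,u=np.nonzero(m&(d>0));e,r=rays(n,np.c_[u,v]);return e+r*d[v,u][:,None]
def blob(p,f,lo,hi,box):
    m=cv2.inRange(cv2.cvtColor(p,cv2.COLOR_RGB2HSV),lo,hi)
    k=np.zeros_like(m);x0,y0,x1,y1=box;k[y0:y1,x0:x1]=1;return (m>0)&(k>0)
def red(p,box):return blob(p,0,(0,150,60),(8,255,255),box)|blob(p,0,(172,150,60),(180,255,255),box)
E
python3 - <<'E'
from h import *
D=np.load("top0.npz");p,d=D["p"],D["d"]
m=blob(p,0,(0,60,20),(20,255,110),(208,220,262,275)).astype(np.uint8)
c=max(cv2.findContours(m,0,2)[0],key=cv2.contourArea);el=cv2.fitEllipse(c);print(el)
w=plane("top",el[0],.016)[0];print("walnut",w)
C=cloud("top",m>0,d);print("z",np.median(C[:,2]),"ext",np.ptp(C,0))
f=red(p,(345,270,390,305));F=cloud("top",f,d);T=F[F[:,2]>.108];print("fin",len(F),F.min(0),F.max(0),"top",len(T),T.min(0),T.max(0),T.mean(0))
# pale coaster for rail direction
mp=blob(p,0,(8,60,150),(25,255,255),(258,222,304,272)).astype(np.uint8);c=max(cv2.findContours(mp,0,2)[0],key=cv2.contourArea)
e2=cv2.fitEllipse(c);b=plane("top",e2[0],.016)[0];v=w-b;print("pale",e2,b,np.linalg.norm(v),"yaw of rail from +y",np.degrees(np.arctan2(-v[0],v[1])))
# yellow line
y=blob(p,0,(24,120,100),(35,255,255),(345,225,385,262));print("yellow",cloud("top",y,d).mean(0),y.sum())
S=np.load("scene0.npz");f=red(S["p"],(222,138,248,172));F=cloud("scene",f,S["d"]);T=F[F[:,2]>.1];print("scene fin",len(F),F.min(0),F.max(0),np.median(F,0))
cv2.imwrite("pics/crop.png",cv2.resize(p[200:320,170:450,::-1],None,fx=2.8,fy=2.8,interpolation=2))
E
```

```text
((234.82579040527344, 246.7924041748047), (39.56306457519531, 40.18680191040039), 40.548431396484375)
walnut [0.57463513 0.164941   0.016     ]
z 0.01675508811631443 ext [0.07967879 0.07821888 0.01723135]
fin 115 [ 0.47843102 -0.0811758   0.08181741] [ 0.50478676 -0.06884537  0.11986918] top 110 [ 0.47843102 -0.0811758   0.10925059] [ 0.50453645 -0.06884537  0.11986918] [ 0.49194129 -0.07485805  0.11517584]
pale ((280.7502136230469, 247.0866241455078), (38.85736846923828, 39.51949691772461), 92.07998657226562) [0.57311387 0.07504929 0.016     ] 0.08990458427854581 yaw of rail from +y -0.9695381757331696
yellow [ 0.57196422 -0.07782327  0.09690688] 72
scene fin 207 [ 0.47922327 -0.07944977  0.06968278] [ 0.50714745 -0.0664011   0.11695608] [ 0.49926492 -0.06882102  0.09961931]
```

View pics/crop.png

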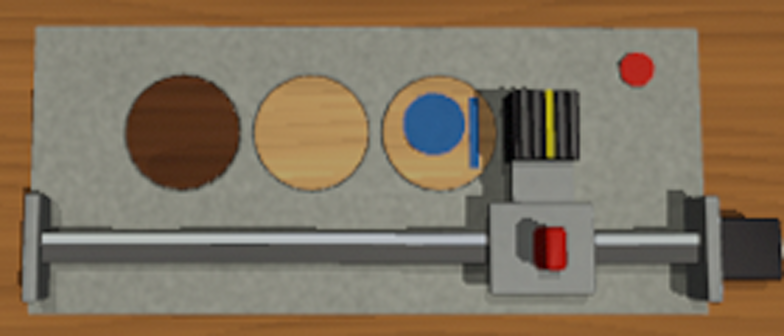

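The crop confirms it: the dark brown disc in the leftmost nest is walnut. Its diameter reads 0.079 m, its top is at z 0.016, and the nest pitch is 0.0899 m. The fin top reads 0.115 m, as it should. The rail is yawed about -1.5°, and the travel needed is about 0.242 m. Now I move to above the fin.

```bash
python3 -c "
from plant import *
print(grip_point_offset)"
python3 -m creep '[[1,[0.012,0.016,0],[0,0,-0.02]],[1,[0.03,0.04,0],[0,0,-0.06]],[1,[0.05,0.07,0],[0,0,-0.1]],[1,[0.07,0.098,0],[0,0,-0.14]],[1,[0.09,0.126,0],[0,0,-0.18]],[1,[0.11,0.154,0],[0,0,-0.22]],[1,[0.13,0.182,0],[0,0,-0.25]],[1,[0.15,0.21,0],[0,0,-0.288]],[1,[0.17,0.238,0],[0,0,-0.288]],[1,[0.19,0.266,0],[0,0,-0.288]],[1,[0.205,0.287,0],[0,0,-0.288]],[1,[0.21,0.294,0],[0,0,-0.288]]]' 40
```

```text
0.0187
time: 1.1
ee_pos: [0.3602, -0.2587, 0.1941]
tool_rot: [-0.0, 1.0, -0.012, 0.0]
wrist_force: [-0.3, -0.1, -0.1]
gripper_width: 0.997
grip_force: 0.0
```

```bash
python3 -m creep '[[1,[0.01,0.014,0],[0,0,0]],[1,[0.025,0.035,0],[0,0,0]],[1,[0.043,0.06,0],[0,0,0]],[1,[0.061,0.085,0],[0,0,0]],[1,[0.079,0.11,0],[0,0,0]],[1,[0.097,0.135,0],[0,0,0]],[1,[0.113,0.157,0],[0,0,0]],[1,[0.124,0.173,0],[0,0,0]],[1,[0.13,0.181,0],[0,0,0]],[0.7,[0.132,0.184,0],[0,0,0]],[0.7,[0.132,0.184,0],[0,0,0]],[0.7,[0.132,0.184,0],[0,0,0]]]'
python3 - <<'E'
from h import *
p,d=get_image("scene");cv2.imwrite("pics/s1.png",p[:,:,::-1]);print(observe()["ee_pos"],observe()["tool_rot"])
E
```

```text
time: 2.1
ee_pos: [0.4904, -0.0782, 0.194]
tool_rot: [0.0, 1.0, -0.013, -0.0]
wrist_force: [0.5, -0.5, 0.1]
gripper_width: 0.7
grip_force: 0.0
[ 0.49034289 -0.07832374  0.1940403 ] [ 7.13763768e-05  9.99908091e-01 -1.35570652e-02 -1.02186111e-04]
```

View pics/s1.png

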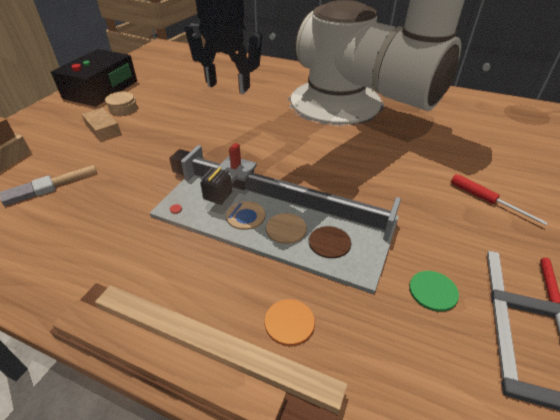

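The gripper, with fingertips at about (210,82) and (243,90), looks higher or farther back than the fin at (235,155) would suggest. I check this by projection and depth.

Run:
```python
from h import *
for n in("scene","top"):
    c=get_calibration(n);q=np.array(c["attitude"]);r=R.from_quat(q[[1,2,3,0]])
    for P in([.4903,-.0783,.194],[.4903,-.0783,.202],[.492,-.075,.115]):
        v=r.inv().apply(np.array(P)-c["eye"]);print(n,P,c["cx"]-c["fx"]*v[0]/v[2],c["cy"]+c["fy"]*v[1]/v[2])
p,d=get_image("scene");m=np.zeros(d.shape,bool)
for b in((200,72,218,86),(236,78,252,92)):
    m[:]=0;m[b[1]:b[3],b[0]:b[2]]=(p[b[1]:b[3],b[0]:b[2]].max(2)<70)
    C=cloud("scene",m,d);C=C[C[:,2]>.1];print(len(C),np.median(C,0),C.min(0),C.max(0))
t,dt=get_image("top");cv2.imwrite("pics/t1.png",t[:,:,::-1])
f=red(p,(222,138,248,172));F=cloud("scene",f,d);print("fin",np.median(F,0))
```

```text
scene [0.4903, -0.0783, 0.194] 228.8293295813246 109.51204575279411
scene [0.4903, -0.0783, 0.202] 228.46338614837225 105.66001941492904
scene [0.492, -0.075, 0.115] 233.19519526804564 145.45633181909238
top [0.4903, -0.0783, 0.194] 379.08646973100934 289.36018090018877
top [0.4903, -0.0783, 0.202] 380.1215357302301 289.38542390403904
top [0.492, -0.075, 0.115] 367.9145411452082 288.17641983735325
111 [ 0.49307315 -0.10808106  0.25166168] [ 0.47744867 -0.119661    0.23782891] [ 0.50064373 -0.10620977  0.26587854]
85 [ 0.49626979 -0.03596553  0.25566917] [ 0.48356806 -0.04176076  0.23893728] [ 0.49899007 -0.03365125  0.2661444 ]
fin [ 0.49880607 -0.06901379  0.09943212]
```

View pics/t1.png

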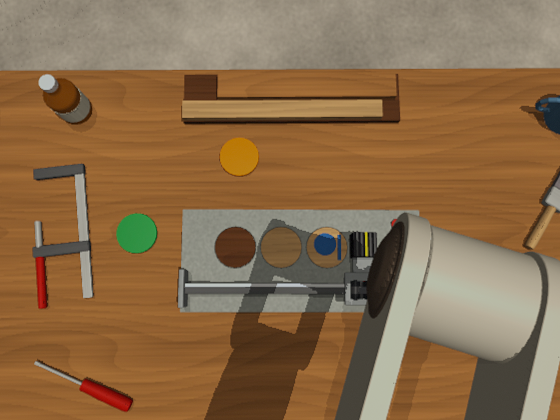

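The fingers' x and y are right, but the visible tips seem to end about 35 mm higher than the reported TCP. I check the true lowest finger points and will descend in guarded steps.

Run:
```python
from h import *
p,d=get_image("scene")
m=np.zeros(d.shape,bool);m[40:140,180:275]=1
C=cloud("scene",m,d);C=C[(C[:,2]>.13)&(abs(C[:,0]-.49)<.04)]
h=np.histogram(C[:,2],np.arange(.13,.33,.01));print(h[0])
L=C[C[:,2]<np.sort(C[:,2])[30]];print(C[:,2].min(),L.mean(0))
cv2.imwrite("pics/s2.png",cv2.resize(p[30:180,150:310,::-1],None,fx=4,fy=4,interpolation=2))
```

```text
[  0   0   0   0   0   0   0   0   0   0  24 100 122 135 119 230 303 365
 356]
0.23657448991606222 [ 0.49139941 -0.08205932  0.23898022]
```

View pics/s2.png

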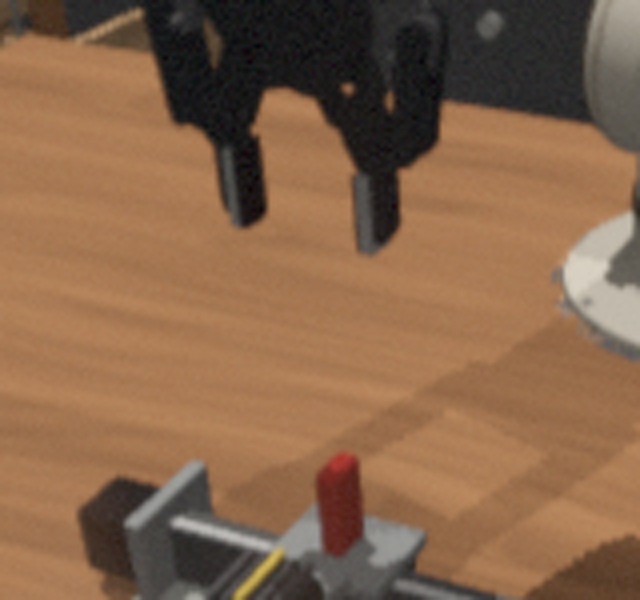

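The tips really do stand at z≈0.237, about 35 mm above what the report implies, while x and y are right. I trust the camera, since it reads the fin at its known height. I lower in part and re-measure to see whether the offset is constant.

```bash
python3 -m creep '[[0.7,[0.001,0.001,-0.01],[0,0,0]],[0.7,[0.001,0.002,-0.03],[0,0,0]],[0.7,[0.001,0.002,-0.05],[0,0,0]],[0.7,[0.001,0.002,-0.065],[0,0,0]],[0.7,[0.001,0.002,-0.07],[0,0,0]],[0.7,[0.001,0.002,-0.07],[0,0,0]],[0.7,[0.001,0.002,-0.07],[0,0,0]]]'
cat >> h.py <<'E'
def tips():
    p,d=get_image("scene");m=np.zeros(d.shape,bool);m[40:170,170:290]=1
    m&=(p.max(2).astype(int)-p.min(2)<35)&(p.max(2)<110)
    C=cloud("scene",m,d);C=C[(abs(C[:,0]-.49)<.04)&(C[:,2]>.112)]
    z0=np.sort(C[:,2])[3];L=C[C[:,2]<z0+.022];print("tip z",z0)
    k=L[:,1]<-.074
    for S in(L[k],L[~k]):print(len(S),S.min(0).round(4),S.max(0).round(4))
    s=observe();print(s["ee_pos"],s["tool_rot"],s["gripper_width"],s["wrist_force"])
    return p
E
python3 -c "
from h import *
tips()"
```

```text
time: 2.88
ee_pos: [0.4919, -0.0755, 0.1244]
tool_rot: [-0.0, 1.0, -0.013, 0.0]
wrist_force: [0.5, 0.1, 0.4]
gripper_width: 0.699
grip_force: 0.0
tip z 0.16957147573496012
98 [ 0.4807 -0.1162  0.1676] [ 0.5023 -0.1034  0.1915]
79 [ 0.4877 -0.0431  0.1698] [ 0.5043 -0.0306  0.1913]
[ 0.49215229 -0.07558529  0.12488764] [ 1.30297691e-04  9.99913764e-01 -1.31219680e-02  5.10674586e-04] 0.6977375691124179 [ 0.18779852 -0.24842597 -0.09055483]
```

The offset is constant: tips sit 0.044 m above the reported z. The tips' mid x,y of (0.492,-0.073) matches the fin. I lower 0.05, which is safe under either reading, and re-check.

```bash
python3 -m creep '[[0.7,[0,0,-0.01],[0,0,0]],[0.7,[0,0,-0.025],[0,0,0]],[0.7,[0,0,-0.04],[0,0,0]],[0.7,[0,0,-0.048],[0,0,0]],[0.7,[0,0,-0.05],[0,0,0]],[0.7,[0,0,-0.05],[0,0,0]]]'
python3 - <<'E'
from h import *
p=tips();cv2.imwrite("pics/s3.png",cv2.resize(p[60:210,150:310,::-1],None,fx=4,fy=4,interpolation=2))
E
```

```text
time: 3.43
ee_pos: [0.4917, -0.0754, 0.0739]
tool_rot: [-0.0, 1.0, -0.013, -0.0]
wrist_force: [0.2, 0.0, 0.0]
gripper_width: 0.698
grip_force: 0.0
tip z 0.11905351324548075
81 [ 0.4809 -0.1166  0.1187] [ 0.5018 -0.1035  0.1409]
77 [ 0.4855 -0.0441  0.1182] [ 0.5039 -0.0303  0.1406]
[ 0.49205019 -0.07547458  0.07452023] [ 2.05077563e-05  9.99914296e-01 -1.30899189e-02  2.33344149e-04] 0.7042959135804918 [-0.02574569  0.06542941 -0.30041916]
```

View pics/s3.png

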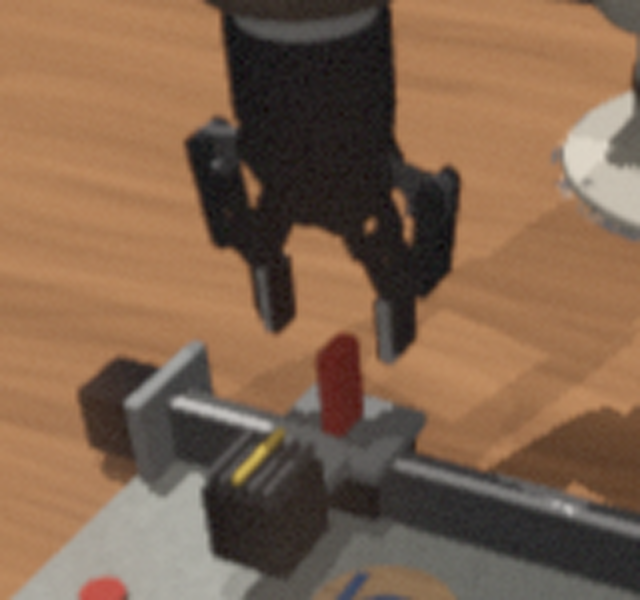

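The picture shows the fin at (340,380 in the crop) between the tips, which are just above fin height, so the camera height holds. I lower 0.028 m and close.

```bash
python3 -m creep '[[0.7,[0,0.001,-0.01],[0,0,0]],[0.7,[0,0.001,-0.02],[0,0,0]],[0.7,[0,0.001,-0.026],[0,0,0]],[0.7,[0,0.001,-0.028],[0,0,0]],[0.7,[0,0.001,-0.028],[0,0,0]],[0.0,[0,0.001,-0.028],[0,0,0]],[0,[0,0.001,-0.028],[0,0,0]],[0,[0,0.001,-0.028],[0,0,0]],[0,[0,0.001,-0.028],[0,0,0]],[0,[0,0.001,-0.028],[0,0,0]],[0,[0,0.001,-0.028],[0,0,0]],[0,[0,0.001,-0.028],[0,0,0]]]' 40
python3 -c "
from h import *
s=observe();print(s['ee_pos'],s['gripper_width'],s['grip_force'],s['wrist_force'])
p,d=get_image('scene')
F=cloud('scene',red(p,(222,138,250,180)),d);print(len(F),F.min(0),F.max(0))
cv2.imwrite('pics/s4.png',cv2.resize(p[60:210,150:310,::-1],None,fx=4,fy=4,interpolation=2))"
```

```text
time: 4.48
ee_pos: [0.492, -0.0745, 0.0465]
tool_rot: [0.0, 1.0, -0.013, 0.0]
wrist_force: [-0.9, 0.0, 5.3]
gripper_width: 0.151
grip_force: 39.4
[ 0.49198941 -0.07446419  0.04646962] 0.15115803813678672 39.44602131843567 [-0.89583149  0.03605837  5.33322387]
124 [ 0.4855152  -0.07791523  0.06682152] [ 0.50671259 -0.06563673  0.1162757 ]
```

View pics/s4.png

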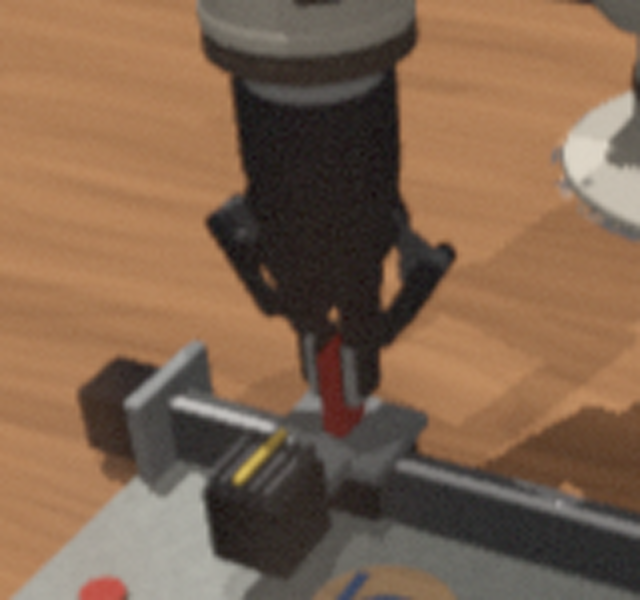

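The fin is held between both pads (opening 0.15 ≈ 13 mm, 39 N). I slide the first half.

```bash
python3 -m creep '[[0,[0,0.004,0],[0,0,0]],[0,[0,0.012,0],[0,0,0]],[0,[0,0.024,0],[0,0,0]],[0,[0.001,0.038,0],[0,0,0]],[0,[0.001,0.052,0],[0,0,0]],[0,[0.001,0.066,0],[0,0,0]],[0,[0.002,0.08,0],[0,0,0]],[0,[0.002,0.094,0],[0,0,0]],[0,[0.002,0.107,0],[0,0,0]],[0,[0.002,0.116,0],[0,0,0]],[0,[0.0025,0.12,0],[0,0,0]],[0,[0.0025,0.12,0],[0,0,0]]]' 60
```

```text
time: 5.53
ee_pos: [0.4935, 0.0469, 0.0465]
tool_rot: [-0.0, 1.0, -0.012, -0.001]
wrist_force: [-12.6, 3.3, 15.2]
gripper_width: 0.154
grip_force: 60.9
```

```bash
python3 -m creep '[[0,[-0.001,0.004,0.0005],[0,0,0]],[0,[-0.001,0.012,0.001],[0,0,0]],[0,[-0.001,0.024,0.001],[0,0,0]],[0,[-0.001,0.038,0.001],[0,0,0]],[0,[-0.001,0.052,0.001],[0,0,0]],[0,[0,0.066,0.001],[0,0,0]],[0,[0,0.08,0.001],[0,0,0]],[0,[0,0.094,0.001],[0,0,0]],[0,[0,0.107,0.001],[0,0,0]],[0,[0,0.116,0.001],[0,0,0]],[0,[0,0.121,0.001],[0,0,0]],[0,[0,0.121,0.001],[0,0,0]]]' 60
python3 - <<'E'
from h import *
p,d=get_image("scene");cv2.imwrite("pics/s5.png",p[:,:,::-1])
F=cloud("scene",red(p,(270,150,370,240)),d);print("fin",len(F),np.median(F,0),F.min(0),F.max(0))
y=blob(p,0,(24,110,90),(35,255,255),(250,150,380,260));Y=cloud("scene",y,d);print("yellow",len(Y),np.median(Y,0),Y.min(0),Y.max(0))
S=np.load("scene0.npz");y=blob(S["p"],0,(24,110,90),(35,255,255),(190,150,240,200));Y=cloud("scene",y,S["d"]);print("yellow0",len(Y),np.median(Y,0))
m=blob(S["p"],0,(0,60,20),(20,255,110),(300,215,360,265)).astype(np.uint8);c=max(cv2.findContours(m,0,2)[0],key=cv2.contourArea);e=cv2.fitEllipse(c);print("walnut scene",plane("scene",e[0],.016))
E
```

```text
time: 6.53
ee_pos: [0.495, 0.1678, 0.0466]
tool_rot: [-0.0, 1.0, -0.013, 0.001]
wrist_force: [11.4, 2.7, -10.9]
gripper_width: 0.151
grip_force: 59.6
fin 181 [0.50697794 0.16945411 0.10055697] [0.48553627 0.16248214 0.0696692 ] [0.51050253 0.17557696 0.12130871]
  return _methods._mean(a, axis=axis, dtype=dtype,
  ret = um.true_divide(
Traceback (most recent call last):
ValueError: zero-size array to reduction operation minimum which has no identity
```

View pics/s5.png

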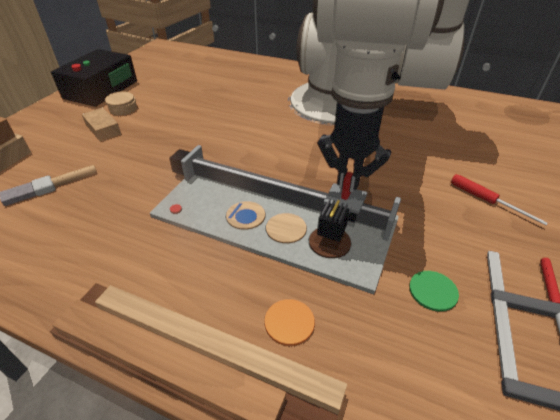

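The fin is at (347,185), the nozzle module at (333,215), and the walnut coaster at (330,241) is directly below. The measured fin shift is 0.242 m, as planned. I release and lift.

```bash
python3 -m creep '[[0.5,[-0.001,0,0.001],[0,0,0]],[0.6,[-0.001,0,0.001],[0,0,0]],[0.6,[-0.001,0,0.001],[0,0,0]],[0.6,[-0.001,0,0.001],[0,0,0]],[0.6,[-0.001,0,0.001],[0,0,0]],[0.6,[-0.001,0,0.01],[0,0,0]],[0.6,[-0.001,0,0.03],[0,0,0]],[0.6,[-0.001,0,0.055],[0,0,0]],[0.6,[-0.001,0,0.08],[0,0,0]],[0.6,[-0.02,-0.02,0.1],[0,0,0]],[0.6,[-0.04,-0.04,0.12],[0,0,0]],[0.6,[-0.06,-0.06,0.13],[0,0,0]]]'
python3 -m creep '[[0.6,[-0.02,-0.025,0],[0,0,0]],[0.6,[-0.04,-0.05,0],[0,0,0]],[0.6,[-0.06,-0.08,0],[0,0,0]],[0.6,[-0.07,-0.11,0],[0,0,0]],[0.6,[-0.08,-0.14,0],[0,0,0]],[0.6,[-0.08,-0.17,0],[0,0,0]],[0.6,[-0.08,-0.19,0],[0,0,0]],[0.6,[-0.08,-0.2,0],[0,0,0]],[0.6,[-0.08,-0.2,0],[0,0,0]]]'
python3 - <<'E'
from h import *
p,d=get_image("top")
F=cloud("top",red(p,(200,270,300,305)),d);F=F[F[:,2]>.108];print("fin",len(F),F.mean(0))
y=blob(p,0,(24,100,90),(35,255,255),(200,222,270,265));Y=cloud("top",y,d);Y=Y[Y[:,2]>.08];print("yellow",len(Y),Y.mean(0))
cv2.imwrite("pics/t2.png",p[:,:,::-1])
E
```

```text
time: 7.58
ee_pos: [0.434, 0.1062, 0.1798]
tool_rot: [-0.0, 1.0, -0.013, 0.001]
wrist_force: [-0.2, -1.0, 0.6]
gripper_width: 0.603
grip_force: 0.0
time: 8.33
ee_pos: [0.3541, -0.0951, 0.1777]
tool_rot: [0.0, 1.0, -0.014, 0.0]
wrist_force: [1.0, -0.1, -0.8]
gripper_width: 0.602
grip_force: 0.0
fin 101 [0.49517953 0.16643951 0.11545015]
yellow 72 [0.5742052  0.16610304 0.10034217]
```

View pics/t2.png

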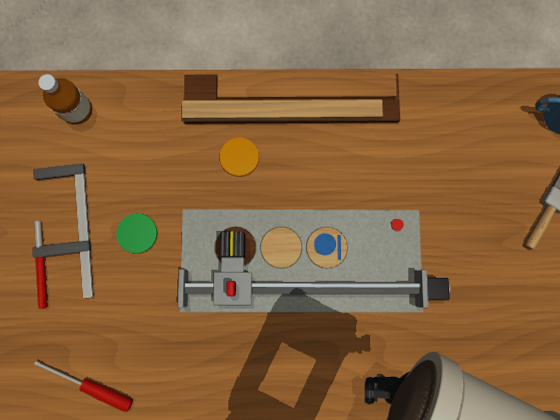

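The top view shows the head (yellow line at (232,243)) over the walnut coaster, still in its nest, and the robot is clear. The line reads (0.574,0.166) against the coaster centre (0.575,0.165), so it is within about 2 mm.

```bash
python3 -c "
from plant import *
print(close_job())"
```

```text
the job is handed in; nothing more can be done
None
```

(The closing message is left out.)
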